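Point-and-check before starting a hardness run

ROBOT

A 7-joint arm with a two-finger parallel gripper is mounted at the origin on the work surface. World frame = base frame: x ahead of the robot, y to its left, z up, the work surface at z = 0. Lengths are in m, angles in rad, forces in N, time in s.
With the tool pointing down it reaches from about 0.425 to 0.875 m from the base axis. Payload 4.7 kg.
Tool frame: the origin (TCP) lies at the very end of the fingers, on their centre line; the grasp point (between the pads) lies 19 mm behind it; x points along the fingers, z is the direction in which the jaws open and shut, and the axes are right-handed (so a half turn about x gives the same grasp; the last joint's range is limited). The gripper opens to 87 mm and grips with 3 to 60 N. Pads are 19 mm wide; open, the fingers measure 117 mm over their backs; the gripper's body (75 mm by 190 mm) begins 51 mm behind the grasp point.
Start: joints at [0.014, 0.321, -0.07, 1.45, 0.023, 1.371, -0.057], TCP at [0.65, -0, 0.223] pointing down, gripper open.
Joint ranges: [-2.86, 2.86], [-0.3, 2.09], [-1.38, 1.24], [0.06, 2.45], [-1.56, 4.7], [0.09, 2.05], [-2.69, 2.69]. Speed limits (rad/s): [2.57, 2.57, 3.14, 3.14, 3.14, 3.14, 3.14].

INTERFACE

Orientations are given as a rotation vector (axis times angle).
In Python, from bench import telemetry, viewer, workorder gives the robot as it stands.
- The arm moves only by the shell command python3 -m creep 'ROWS' [FORCE]. ROWS is JSON, a list of rows, each an object of numbers: "fingers": the opening, from 0 (shut) to 1 (fully open); "x", "y", "z": the shift along the tool's x, y, z in units of 40 mm (1.0 is 40 mm); "twist": the turn about the tool's x in units of 5 degrees (1.0 is 5 degrees). In form: [{"fingers": .., "x": .., "y": .., "z": .., "twist": ..}, ...]. A call has 1 to 20 rows; each row is the pose to reach, as a shift and turn from the pose commanded when the call began, along the tool's axes at that moment; what a row does not reach only later rows make up. A row lasts 1/12 s, in which the tool goes at most 41.7 mm and 7.16 degrees, less where a joint would pass 70% of its speed; a pose out of reach is approached as far as the arm can. A call with a gripper value outside its range is refused whole. The fingers move at their own pace and stop on an object; FORCE is the grip in N (left out, the last holds). Time passes only in rows, so rows that repeat a pose let the fingers close. It gives the time, the measured TCP pose, the force and the opening at its end, in the units of the state.
- telemetry.get_state(): the state, without advancing time (a new reading comes with each control period).
- viewer.get_image(name): name is "scene" or "side" or "wrist"; returns a dict with "pixels" (384x512x3 uint8, red, green, blue), "z_map" (384x512 float32, m along the optical axis (not along the pixel's ray), 0 where there is no reading), "K" (3x3 intrinsics, pixels), "xyz" and "attitude" of the camera in the world. Camera axes: x right, y up, looking along -z (the intrinsics and any distortion apply to the point x, -y, -z); pixel columns grow to the right and rows downward; lengths in m; the calibration is good to about 2 mm. A picture is of the moment at which its call begins.
- workorder.close_job(): hands the job in, once; it reports no verdict.
The state is a dict: "time": time; "joint_positions": joint angles; "qd": joint speeds; "joint_torque": joint torques, N m; "position": TCP position; "tool_rot": TCP orientation; "ft_force": force on the tool from outside, world axes, zero at the start; "torque": the same for the moment, N m; "grip_width": opening from 0.0 (shut) to 1.0 (fully open).
Only numpy, scipy, OpenCV 4.12 (cv2) and the standard library are available. Lean on these libraries where they do the work, as an engineer would, in place of code of your own. Each camera call takes 0.05 s, during which the arm holds its last target.

TASK

Do the point-and-check at the hardness tester, then start the run: point at the red specimen in the tester's holder, fingertips about two centimetres above the middle of its polished face, and stay there for a good second; next point at the test-force dial on the console in the same way, about two centimetres above its middle, again for a good second; then press the green START button fully in, let it come back up and move clear. Touch none of the specimens, the dial or the emergency stop, do not point close over any other specimen, keep off the tester, and leave everything else on the bench where it is.

Things in the scene. Friction and masses are not known exactly. Their poses are not given: they have to be found in the camera images.
- tester: Cream bench hardness tester, fixed, base 600 x 280 mm. Origin under the base, z up, front to -x. On its driven-out stage an aluminium holder (145 mm square, top at z 190 mm) with 4 pockets, 2 x 2, 62 mm apart, centred at local x -230 mm, y 0. A micrometer sticks out at the holder's +y side at z 155 mm. The lenses (down to z 275 mm) and head (up to 750) start 210 mm behind its centre.
- red_mount_face (a point): Dark-red resin, with a 13 mm square of polished steel in its face. The specimen to point at. Round mounted specimen, 30 mm across and 20 mm high, loose in any one of the holder's four pockets, 6 mm proud of it. This point is the centre of its polished upper face, about 196 mm above the table; z points up.
- red_mount: The same red specimen, its body frame, with the origin at the centre of its underside, 20 mm below its face.
- black_mount_face (a point): Black resin, with a 14 mm round of polished brass in its face. Round mounted specimen, 30 mm across and 20 mm high, loose in any one of the holder's four pockets, 6 mm proud of it. This point is the centre of its polished upper face, about 196 mm above the table; z points up.
- black_mount: The same black specimen, its body frame, with the origin at the centre of its underside, 20 mm below its face.
- green_mount_face (a point): Dark-green resin, with a 16 x 8 mm bar of polished steel in its face. Round mounted specimen, 30 mm across and 20 mm high, loose in any one of the holder's four pockets, 6 mm proud of it. This point is the centre of its polished upper face, about 196 mm above the table; z points up.
- green_mount: The same green specimen, its body frame, with the origin at the centre of its underside, 20 mm below its face.
- white_mount_face (a point): White resin, with a 16 mm round of polished copper in its face. Round mounted specimen, 30 mm across and 20 mm high, loose in any one of the holder's four pockets, 6 mm proud of it. This point is the centre of its polished upper face, about 196 mm above the table; z points up.
- white_mount: The same white specimen, its body frame, with the origin at the centre of its underside, 20 mm below its face.
- console: Cream console with a dark green panel, 280 mm wide (y), 175 mm deep (x), fixed, origin under its centre. The panel slopes 0.2 rad down to its front (-x side), its middle 59 mm above the table. From the front: joystick at the left (60 mm above the panel), force dial in the middle, display behind it, START at the right front, emergency stop at the right back.
- force_dial_top (a point): Test-force dial: black ribbed knob, 46 mm across at its foot, 33 mm at its top, 22 mm high, with a white pointer line, on a round aluminium scale plate with ticks, in the middle of the console. This point is the centre of the knob's flat top, about 80 mm above the table; z is its axis, leaning 0.2 rad to the console's front. It turns if touched.
- force_dial_mark (a point): Outer end of the white pointer line on the top of the dial, 16 mm from its centre; shows how the dial is set.
- force_dial_base: The dial's round aluminium scale plate, 68 mm across and 3 mm thick, with the knob on it; origin at the centre of its underside, 25 mm below the top of the knob.
- start_top (a point): Top centre of the green START push-button, 28 mm across, standing in an aluminium collar 44 mm across whose rim is 10 mm below the button's top; at the right front corner of the console, about 72 mm above the table. z is its axis out of the panel, leaning 0.2 rad from the vertical to the console's front.
- start (a joint): Travel of the START button in m: 0 up, 0.006 fully in. A spring of 1.5 N at first, 5 N fully in, pushes it back up.
- estop_base: Emergency stop: red mushroom head 40 mm across on a round yellow plate 60 mm across, standing 34 mm above the panel, 85 mm behind the START button on the console. Origin at the centre of the plate's underside. Not to be touched.
- ref_block: Loose steel hardness reference block, a disc 60 mm across, 12 mm thick, on the table; origin under its centre.
- caliper: Loose digital caliper, 235 mm long, 12 mm thick, lying behind the console along y; origin under its middle.
- alcohol_bottle: Loose white bottle with a blue cap, 62 mm across, 170 mm high, standing; origin under its centre.
- loupe: Loose black eye loupe, 44 mm across, 52 mm high, standing; origin under its centre.

How it is judged:
On the way, in this order (a step that is already met when the one before it is completed fails the run):
1. the fingertips point at the red specimen from just above and stay there about a second (horizontal distance between the grasp point and red_mount_face below 0.02 m and z of the grasp point in the frame of red_mount_face between 0.022 and 0.075 m), for 0.9 s.
2. the fingertips point at the test-force dial from just above and stay there about a second (horizontal distance between the grasp point and force_dial_top below 0.025 m and z of the grasp point in the frame of force_dial_top between 0.022 and 0.075 m), for 0.9 s.
3. the START button is pressed fully in (value of joint start above 0.0045 m), for 0.05 s.
At the end, for the whole second after the job is handed in: START is back up (less than 1.5 mm in), all four specimens stand in their pockets within 4 mm of where they were, the dial stands as it was set (its mark within 3 mm), and the reference block, caliper, bottle and loupe are within 10 mm of where they stood (value of joint start below 0.0015 m and distance of each of red_mount_face, black_mount_face, green_mount_face, white_mount_face from where it was at the start of the episode below 0.004 m and angle between each of red_mount_face, black_mount_face, green_mount_face, white_mount_face's own z axis and vertical below 0.1 rad and distance of force_dial_mark from where it was at the start of the episode below 0.003 m and distance of each of ref_block, caliper, alcohol_bottle, loupe from where it was at the start of the episode below 0.01 m); the robot touches nothing.
It fails at once if a specimen is touched (more than 0.3 N), or moved or lifted by more than 4 mm (contact force between any of the fingers, the arm and red_mount above 0.3 N or contact force between any of the fingers, the arm and black_mount above 0.3 N or contact force between any of the fingers, the arm and green_mount above 0.3 N or contact force between any of the fingers, the arm and white_mount above 0.3 N or distance of any of red_mount_face, black_mount_face, green_mount_face, white_mount_face from where it was at the start of the episode above 0.004 m).
It fails at once if the fingertips point closely at another specimen: the point between the finger pads is within 12 mm of its axis and less than 40 mm above its face ((horizontal distance between the grasp point and black_mount_face below 0.012 m and z of the grasp point in the frame of black_mount_face below 0.04 m) or (horizontal distance between the grasp point and green_mount_face below 0.012 m and z of the grasp point in the frame of green_mount_face below 0.04 m) or (horizontal distance between the grasp point and white_mount_face below 0.012 m and z of the grasp point in the frame of white_mount_face below 0.04 m)).
It fails at once if the force dial or the emergency stop is touched (more than 0.3 N) (contact force between any of the fingers, the arm and force_dial_base above 0.3 N or contact force between any of the fingers, the arm and estop_base above 0.3 N).
It fails at once if the tester or its holder is touched (more than 0.5 N) (contact force between any of the fingers, the arm and tester above 0.5 N).
It fails at once if the reference block, caliper, bottle or loupe is moved by more than 10 mm (distance of any of ref_block, caliper, alcohol_bottle, loupe from where it was at the start of the episode above 0.01 m).
It also fails if it takes over 54 s, if anything falls off the work surface, if the arm or the gripper's body presses on something with over 40 N, if the wrist force passes 120 N, or if a joint passes its speed limit or range.

## Working session

There is one attempt and no reset: what is moved stays moved. The work goes in short steps, Python scripts to look and compute and a shell command to move; the robot and the scene stay as the last step left them, time stands still between calls to the robot, and variables do not carry over. Pictures are saved under pics/ and viewed, and the job is handed in when it is done.

```bash
ls; mkdir -p pics; python3 - <<'E'
from bench import telemetry, viewer
import cv2, numpy as np
print(telemetry.get_state())
for n in ["scene","side","wrist"]:
    d=viewer.get_image(n)
    np.savez(f"pics/{n}0.npz",**d)
    cv2.imwrite(f"pics/{n}0.png",d["pixels"][:,:,::-1])
    print(n,np.array(d["K"]).tolist(),d["xyz"],d["attitude"],[k for k in d])
E
```

```text
pics
{'time': 0.0, 'joint_positions': array([ 0.01411642,  0.32181109, -0.07010055,  1.45166242,  0.02262052,
        1.37079073, -0.0568976 ]), 'qd': array([-0.00153594,  0.00072877, -0.00037803, -0.00078003, -0.00033193,
       -0.00090337,  0.00067437]), 'joint_torque': array([-2.58547143e-04, -4.91284704e+01, -4.03903294e-01, -3.12526345e+01,
       -6.40594075e-02,  4.37659642e-02,  1.61017233e-04]), 'position': array([ 6.49453901e-01, -5.80337447e-05,  2.21475686e-01]), 'tool_rot': array([-1.16378203e-04,  1.57267719e+00, -6.07940742e-05]), 'ft_force': array([-0.41029139, -0.46802682,  0.10041334]), 'torque': array([ 0.00474682,  0.04945894, -0.00609634]), 'grip_width': 0.9970280837872162}
scene [[489.4464643835515, 0.0, 252.86512815036016], [0.0, 489.4464643835515, 191.9164250158716], [0.0, 0.0, 1.0]] [ 1.31772112 -0.47266455  1.55928953] [0.49918449 0.29576152 1.07138172] ['pixels', 'z_map', 'K', 'xyz', 'attitude']
side [[398.6102246708625, 0.0, 250.16804302347307], [0.0, 398.6102246708625, 188.8925071210168], [0.0, 0.0, 1.0]] [0.20457482 0.62726801 0.96973942] [ 0.23525847 -1.03422675 -2.52426302] ['pixels', 'z_map', 'K', 'xyz', 'attitude']
wrist [[345.77941546105416, 0.0, 254.39855582904195], [0.0, 345.77941546105416, 189.21892609802504], [0.0, 0.0, 1.0]] [0.64779017 0.07380693 0.38397468] [-0.27409808  0.00187     0.0013339 ] ['pixels', 'z_map', 'K', 'xyz', 'attitude']
```

View pics/scene0.png

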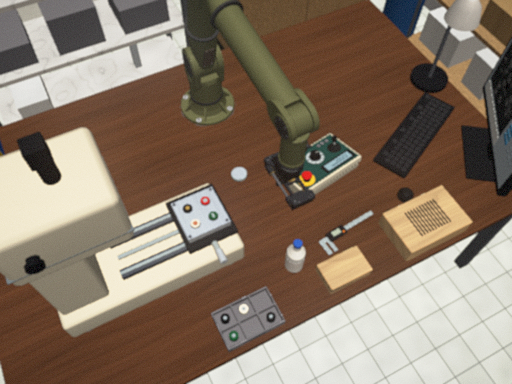

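View pics/side0.png

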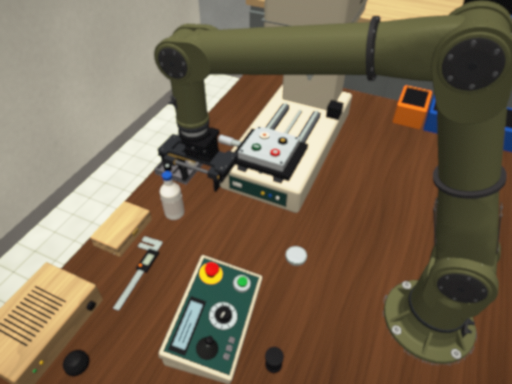

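View pics/wrist0.png

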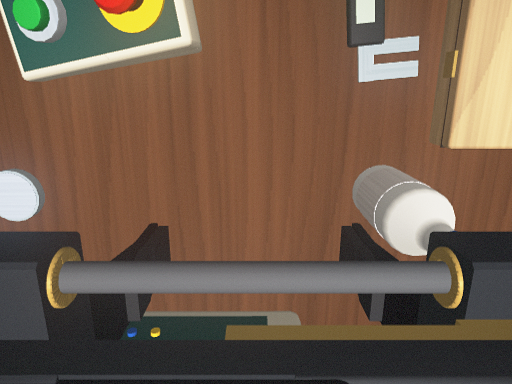

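```bash
cat > h.py <<'E'
import numpy as np, cv2
from scipy.spatial.transform import Rotation as R
def ray(d,u,v):
    K=d["K"]; c=np.array([(u-K[0,2])/K[0,0],-(v-K[1,2])/K[1,1],-1.0])
    return np.array(d["xyz"]), R.from_rotvec(d["attitude"]).apply(c)
def onplane(d,u,v,z):
    o,r=ray(d,u,v); return o+r*(z-o[2])/r[2]
def bydepth(d,u,v):
    o,r=ray(d,u,v); return o+r*d["z_map"][int(round(v)),int(round(u))]
def proj(d,p):
    q=R.from_rotvec(d["attitude"]).inv().apply(np.array(p)-d["xyz"]); K=d["K"]
    return K[0,0]*q[0]/-q[2]+K[0,2], K[1,1]*-q[1]/-q[2]+K[1,2]
E
python3 - <<'E'
import numpy as np,cv2
for n,(a,b,c,d) in {"scene":(160,120,370,265),"side":(150,100,330,380)}.items():
    im=cv2.imread(f"pics/{n}0.png")[b:d,a:c]
    s=3.8 if n=="scene" else 2.1
    if n=="side":
        cv2.imwrite("pics/side_c1.png",cv2.resize(im[0:110,70:],None,fx=6,fy=5.4,interpolation=2)[:600,:800]); im=im[140:,:140]; s=4
    cv2.imwrite(f"pics/{n}_c.png",cv2.resize(im,None,fx=s,fy=s,interpolation=2)[:600,:800])
E
```

```text
(no output)
```

View pics/scene_c.png

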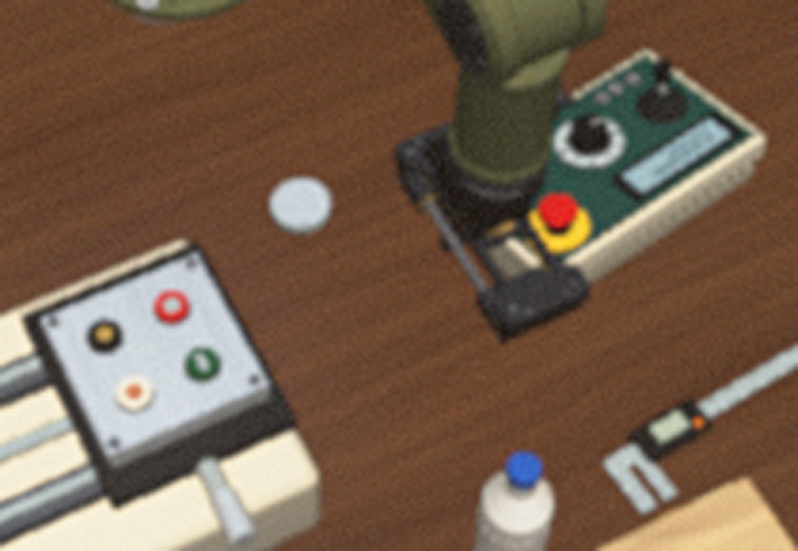

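View pics/side_c1.png

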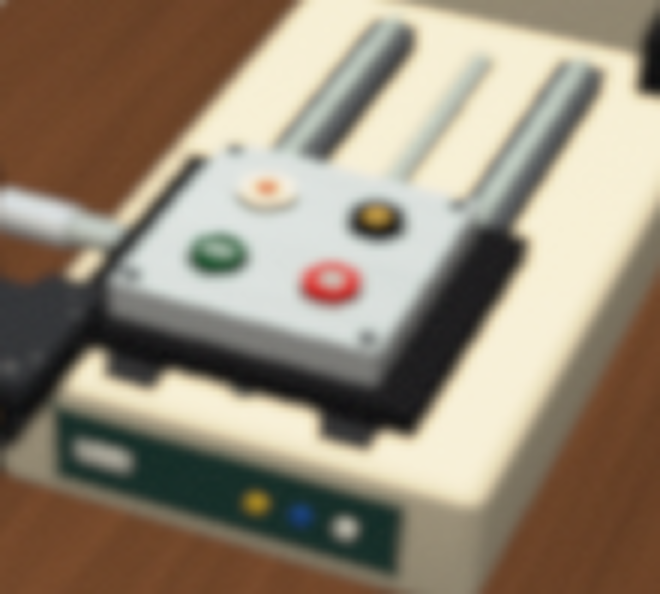

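View pics/side_c.png

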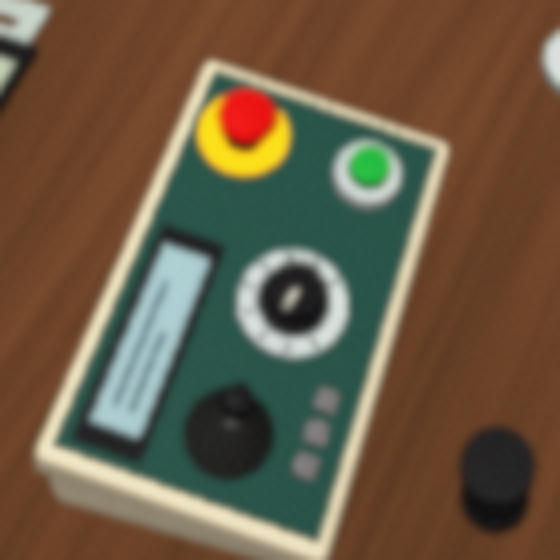

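The scene view shows the holder with red at about (205,200), black (187,208), green (213,215) and white (195,223). The side view shows red at (275,152), the dial near (224,314) and START near (242,281). Next I measure these.

```bash
cat > m.py <<'E'
from h import *
S=dict(np.load("pics/scene0.npz")); D=dict(np.load("pics/side0.npz"))
def cen(d,lo,hi,box,show=True):
    hsv=cv2.cvtColor(d["pixels"],cv2.COLOR_RGB2HSV); m=cv2.inRange(hsv,lo,hi)
    if lo[0]==0 and hi[0]<12: m|=cv2.inRange(hsv,(170,lo[1],lo[2]),(180,255,255))
    k=np.zeros_like(m);a,b,c,e=box;k[b:e,a:c]=m[b:e,a:c]
    cs,_=cv2.findContours(k,cv2.RETR_EXTERNAL,cv2.CHAIN_APPROX_NONE)
    c=max(cs,key=cv2.contourArea);h=cv2.convexHull(c);M=cv2.moments(h)
    return M["m10"]/M["m00"],M["m01"]/M["m00"],cv2.boundingRect(h)
def tri(a,b):
    o1,r1=ray(S,*a);o2,r2=ray(D,*b);A=np.c_[r1,-r2];t=np.linalg.lstsq(A,o2-o1,rcond=None)[0]
    p,q=o1+r1*t[0],o2+r2*t[1];return (p+q)/2,np.linalg.norm(p-q)
E
python3 - <<'E'
from m import *
np.set_printoptions(precision=4,suppress=True)
a=cen(S,(0,110,60),(8,255,255),(196,190,216,212)); b=cen(D,(0,110,60),(8,255,255),(262,140,290,165))
print("red",a,b,onplane(S,*a[:2],.194),onplane(D,*b[:2],.194),tri(a[:2],b[:2]),bydepth(D,*b[:2]),bydepth(S,*a[:2]))
g=cen(D,(45,120,120),(75,255,255),(230,270,256,295));print("start",g,onplane(D,*g[:2],.070),bydepth(D,*g[:2]))
k=cen(D,(0,0,0),(180,255,60),(210,300,236,330));print("dial",k,onplane(D,*k[:2],.075),bydepth(D,*k[:2]))
e=cen(D,(0,150,80),(8,255,255),(200,255,225,280));print("estop",e,onplane(D,*e[:2],.09),bydepth(D,*e[:2]))
for n,p in dict(white=(194.7,223.2),black=(187.4,208),green=(213,215.5)).items(): print(n,onplane(S,*p,.196))
# console corners in side
for p in [(202,257),(261,277),(161,353),(231,376)]: print("cons",p,bydepth(D,*p))
for n,p in dict(bottlecap=(166,175),ref=(296,256),loupe=(274,355)).items(): print(n,bydepth(D,*p))
for p in [(225,313),(216,313),(232,313),(216,311)]: print(p,bydepth(D,*p))
E
```

```text
red (204.89964157706092, 200.46594982078852, (201, 197, 9, 8)) (274.8, 152.4095238095238, (271, 150, 9, 6)) [ 0.5331 -0.2337  0.194 ] [ 0.5301 -0.2349  0.194 ] (array([ 0.5313, -0.2343,  0.1933]), np.float64(0.0029436324639228874)) [ 0.5285 -0.2307  0.1978] [ 0.5316 -0.2332  0.1914]
start (242.0183486238532, 281.03363914373085, (238, 277, 9, 9)) [0.4615 0.1365 0.07  ] [0.4593 0.1407 0.0777]
dial (223.02593659942363, 314.47742555235345, (216, 307, 15, 16)) [0.4612 0.2413 0.075 ] [0.4602 0.2428 0.0785]
estop (211.58792650918633, 268.23097112860887, (206, 262, 13, 14)) [0.5439 0.1466 0.09  ] [0.5398 0.1525 0.1007]
white [ 0.5957 -0.2966  0.196 ]
black [ 0.5346 -0.2955  0.196 ]
green [ 0.5965 -0.2338  0.196 ]
cons (202, 257) [0.5891 0.1199 0.0781]
cons (261, 277) [0.4288 0.0884 0.0416]
cons (161, 353) [0.5446 0.3818 0.0736]
cons (231, 376) [0.3855 0.3502 0.0425]
bottlecap [ 0.7895 -0.0341  0.1697]
ref [ 0.3718 -0.0319  0.0173]
loupe [0.3153 0.2705 0.0529]
(225, 313) [0.4574 0.2379 0.0796]
(216, 313) [0.4805 0.2422 0.0681]
(232, 313) [0.4464 0.2239 0.0639]
(216, 311) [0.4833 0.2372 0.0673]
```

```bash
python3 -m creep '[{"fingers":0,"x":-0.5,"y":0,"z":0,"twist":0},{"fingers":0,"x":-0.96,"y":-0.5,"z":-0.3,"twist":0},{"fingers":0,"x":-0.96,"y":-1.2,"z":-0.7,"twist":0},{"fingers":0,"x":-0.96,"y":-2,"z":-1.1,"twist":0},{"fingers":0,"x":-0.96,"y":-2.8,"z":-1.5,"twist":0},{"fingers":0,"x":-0.96,"y":-3.6,"z":-1.9,"twist":0},{"fingers":0,"x":-0.96,"y":-4.4,"z":-2.3,"twist":0},{"fingers":0,"x":-0.96,"y":-5.1,"z":-2.6,"twist":0},{"fingers":0,"x":-0.96,"y":-5.6,"z":-2.85,"twist":0},{"fingers":0,"x":-0.96,"y":-5.85,"z":-2.94,"twist":0},{"fingers":0,"x":-0.96,"y":-5.85,"z":-2.94,"twist":0},{"fingers":0,"x":-0.96,"y":-5.85,"z":-2.94,"twist":0},{"fingers":0,"x":-0.96,"y":-5.85,"z":-2.94,"twist":0}]'
python3 - <<'E'
from bench import telemetry, viewer
import cv2, numpy as np
for n in ["scene","side","wrist"]:
    d=viewer.get_image(n)
    np.savez(f"pics/{n}1.npz",**d)
    im=d["pixels"][:,:,::-1]
    cv2.imwrite(f"pics/{n}1.png",im)
a=cv2.imread("pics/scene1.png")[120:260,170:370];b=cv2.imread("pics/side1.png")[80:390,150:340]
cv2.imwrite("pics/c1.png",np.hstack([cv2.resize(a,(400,280)),cv2.resize(b,(380,608))[:280],]))
print(telemetry.get_state()["position"],telemetry.get_state()["tool_rot"],telemetry.get_state()["grip_width"])
E
```

```text
time: 1.23
position: [0.5336, -0.2315, 0.2607]
tool_rot: [-0.001, 1.571, 0.004]
ft_force: [-1.0, 0.1, -0.8]
grip_width: 0.094
[ 0.53338796 -0.23196137  0.26081136] [-0.00213565  1.57072279  0.00308757] 0.021753659585127778
```

View pics/wrist1.png

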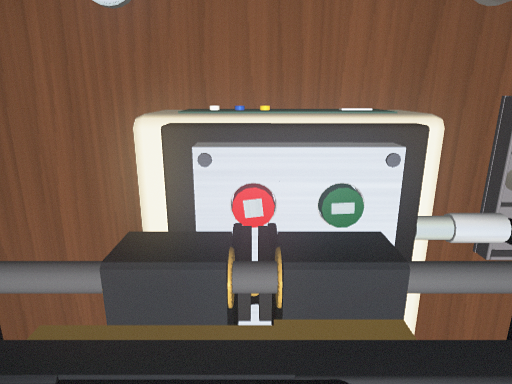

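View pics/side1.png

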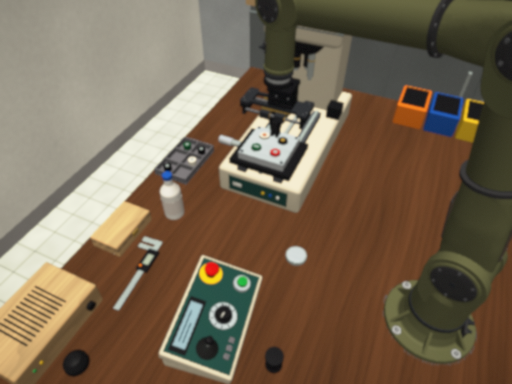

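View pics/scene1.png

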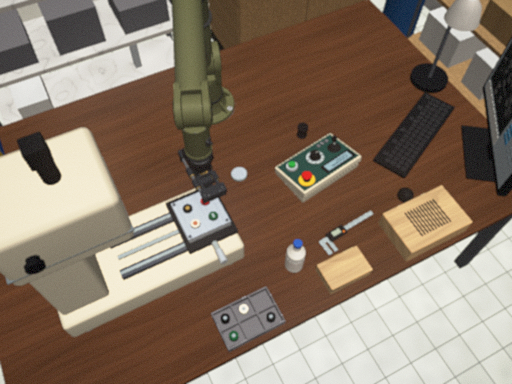

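The wrist view shows red at about (253,206) and green at (343,207), with the shut fingers in line with red. Both fixed views now show the console clear of the arm.

```bash
python3 - <<'E'
import m; from m import *
np.set_printoptions(precision=4,suppress=True)
m.S=S=dict(np.load("pics/scene1.npz")); m.D=D=dict(np.load("pics/side1.npz")); W=dict(np.load("pics/wrist1.npz"))
r=cen(W,(0,110,60),(8,255,255),(225,180,280,224));print("red wrist",r,onplane(W,r[2][0]+r[2][2]/2,r[2][1]+r[2][2]/2,.196),onplane(W,253,207,.196))
gS=cen(S,(45,100,80),(85,255,255),(282,157,300,173));g=cen(D,(45,120,120),(75,255,255),(230,270,256,295))
print("start",gS,g,onplane(S,*gS[:2],.070),onplane(D,*g[:2],.070),tri(gS[:2],g[:2]))
eS=cen(S,(0,150,80),(8,255,255),(296,168,318,186));e=cen(D,(0,150,80),(8,255,255),(200,255,225,280))
print("estop",eS,e,tri(eS[:2],e[:2]))
kS=cen(S,(0,0,0),(180,255,60),(306,146,326,168));k=cen(D,(0,0,0),(180,255,60),(210,302,236,328))
print("dial",kS,k,onplane(S,*kS[:2],.073),onplane(D,*k[:2],.073),tri(kS[:2],k[:2]))
a=cv2.resize(S["pixels"][130:205,270:365,::-1],None,fx=6,fy=6,interpolation=2)
cv2.imwrite("pics/cons_s1.png",a)
E
```

```text
red wrist (252.95249532959699, 205.8298638911129, (232, 187, 43, 37)) [ 0.5309 -0.2355  0.196 ] [ 0.5306 -0.2344  0.196 ]
start (291.3333333333333, 163.02259887005647, (288, 160, 7, 7)) (241.98456790123456, 281.0524691358024, (238, 277, 9, 9)) [0.4588 0.1402 0.07  ] [0.4615 0.1366 0.07  ] (array([0.4607, 0.1386, 0.0735]), np.float64(0.00033548419077565974))
estop (306.1857506361323, 174.9440203562341, (301, 171, 11, 10)) (211.53281853281854, 268.14800514800515, (206, 262, 13, 14)) (array([0.5425, 0.1507, 0.0962]), np.float64(0.0022691845210116423))
dial (314.3518518518518, 154.8121693121693, (310, 150, 10, 10)) (223.02593659942363, 314.47742555235345, (216, 307, 15, 16)) [0.4667 0.2344 0.073 ] [0.4618 0.2405 0.073 ] (array([0.4634, 0.2376, 0.0668]), np.float64(0.0006171057518440155))
```

View pics/cons_s1.png

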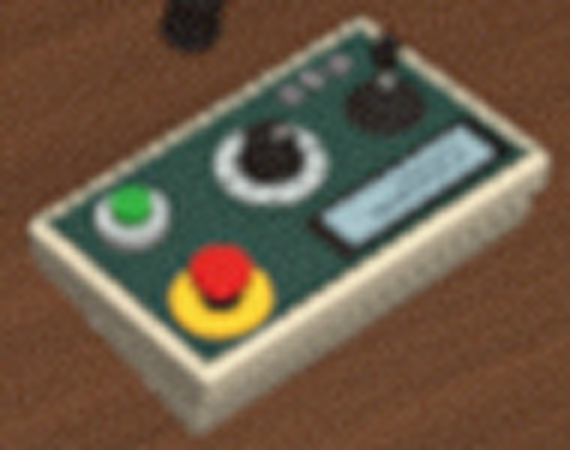

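```bash
python3 -m creep '[{"fingers":0,"x":0.35,"y":0,"z":-0.02,"twist":0},{"fingers":0,"x":0.7,"y":-0.02,"z":-0.03,"twist":0},{"fingers":0,"x":1,"y":-0.02,"z":-0.03,"twist":0},{"fingers":0,"x":1.05,"y":-0.02,"z":-0.03,"twist":0},{"fingers":0,"x":1.05,"y":-0.02,"z":-0.03,"twist":0},{"fingers":0,"x":1.05,"y":-0.02,"z":-0.03,"twist":0},{"fingers":0,"x":1.05,"y":-0.02,"z":-0.03,"twist":0},{"fingers":0,"x":1.05,"y":-0.02,"z":-0.03,"twist":0},{"fingers":0,"x":1.05,"y":-0.02,"z":-0.03,"twist":0},{"fingers":0,"x":1.05,"y":-0.02,"z":-0.03,"twist":0},{"fingers":0,"x":1.05,"y":-0.02,"z":-0.03,"twist":0},{"fingers":0,"x":1.05,"y":-0.02,"z":-0.03,"twist":0},{"fingers":0,"x":1.05,"y":-0.02,"z":-0.03,"twist":0},{"fingers":0,"x":1.05,"y":-0.02,"z":-0.03,"twist":0},{"fingers":0,"x":1.05,"y":-0.02,"z":-0.03,"twist":0},{"fingers":0,"x":1.05,"y":-0.02,"z":-0.03,"twist":0},{"fingers":0,"x":1.05,"y":-0.02,"z":-0.03,"twist":0},{"fingers":0,"x":1.05,"y":-0.02,"z":-0.03,"twist":0},{"fingers":0,"x":1.05,"y":-0.02,"z":-0.03,"twist":0}]'
python3 - <<'E'
from bench import telemetry, viewer
from h import *
d=viewer.get_image("wrist"); cv2.imwrite("pics/wrist2.png",d["pixels"][:,:,::-1])
d=viewer.get_image("side"); cv2.imwrite("pics/side2.png",cv2.resize(d["pixels"][60:220,200:370,::-1],None,fx=3.5,fy=3.5,interpolation=2))
s=telemetry.get_state();print(s["position"],s["ft_force"],s["time"])
E
```

```text
time: 2.97
position: [0.5312, -0.2348, 0.219]
tool_rot: [-0.0, 1.571, -0.0]
ft_force: [0.1, -0.5, 0.2]
grip_width: 0.006
[ 0.5312138  -0.23481294  0.21898408] [-0.2660698  -0.38111394 -0.19118911] 3.0667
```

View pics/side2.png

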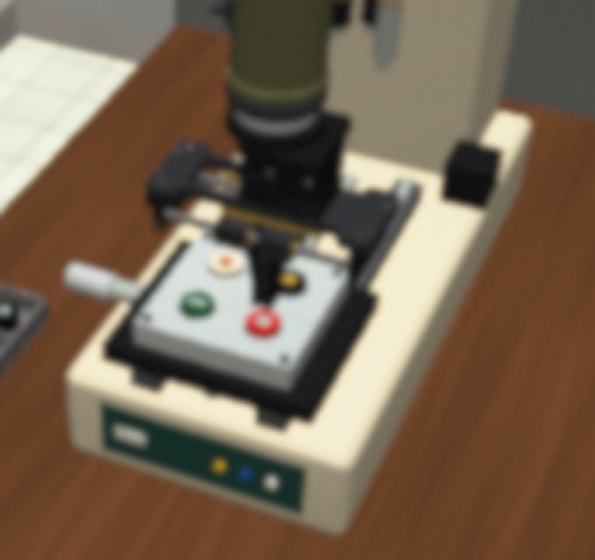

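View pics/wrist2.png

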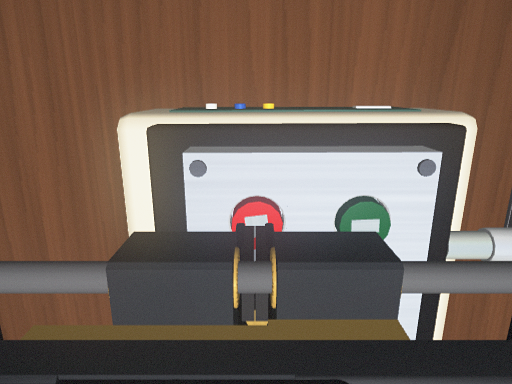

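The fingertips stayed above red for over a second, with the TCP 23 mm over the face. Next I lift and go above the dial.

```bash
python3 -m creep '[{"fingers":0,"x":-0.6,"y":0,"z":0,"twist":0},{"fingers":0,"x":-1.1,"y":0.3,"z":0,"twist":0},{"fingers":0,"x":-1.1,"y":1,"z":-0.1,"twist":0},{"fingers":0,"x":-1.1,"y":1.8,"z":-0.2,"twist":0},{"fingers":0,"x":-1.1,"y":2.6,"z":-0.3,"twist":0},{"fingers":0,"x":-1.1,"y":3.4,"z":-0.4,"twist":0},{"fingers":0,"x":-1.1,"y":4.2,"z":-0.5,"twist":0},{"fingers":0,"x":-1.1,"y":5,"z":-0.6,"twist":0},{"fingers":0,"x":-1,"y":5.8,"z":-0.7,"twist":0},{"fingers":0,"x":-0.8,"y":6.6,"z":-0.8,"twist":0},{"fingers":0,"x":-0.6,"y":7.4,"z":-0.9,"twist":0},{"fingers":0,"x":-0.3,"y":8.2,"z":-1,"twist":0},{"fingers":0,"x":0,"y":9,"z":-1.2,"twist":0},{"fingers":0,"x":0.3,"y":9.8,"z":-1.4,"twist":0},{"fingers":0,"x":0.6,"y":10.6,"z":-1.6,"twist":0},{"fingers":0,"x":0.9,"y":11.3,"z":-1.75,"twist":0},{"fingers":0,"x":1,"y":11.85,"z":-1.75,"twist":0},{"fingers":0,"x":1,"y":11.85,"z":-1.75,"twist":0},{"fingers":0,"x":1,"y":11.85,"z":-1.75,"twist":0},{"fingers":0,"x":1,"y":11.85,"z":-1.75,"twist":0}]'
python3 - <<'E'
from bench import telemetry, viewer
from h import *
for n in ("wrist","scene","side"):
    d=viewer.get_image(n); np.savez(f"pics/{n}3.npz",**d); cv2.imwrite(f"pics/{n}3.png",d["pixels"][:,:,::-1])
s=telemetry.get_state();print(s["position"],s["tool_rot"],s["ft_force"],s["time"])
E
```

```text
time: 4.73
position: [0.4617, 0.2382, 0.1791]
tool_rot: [0.0, 1.57, -0.001]
ft_force: [0.0, -0.0, -0.0]
grip_width: 0.009
[0.4619759  0.23771492 0.17934806] [ 0.00174152  1.5699423  -0.00226639] [ 0.08195067 -0.74233153 -0.33917333] 4.8833
```

View pics/wrist3.png

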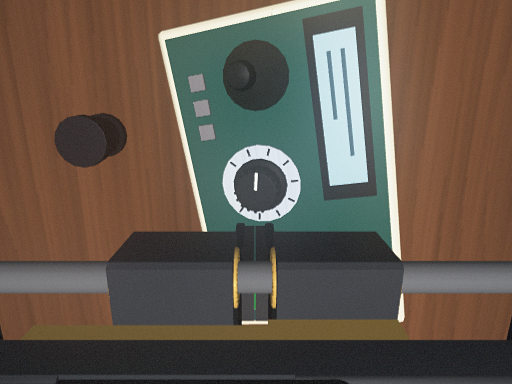

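View pics/side3.png

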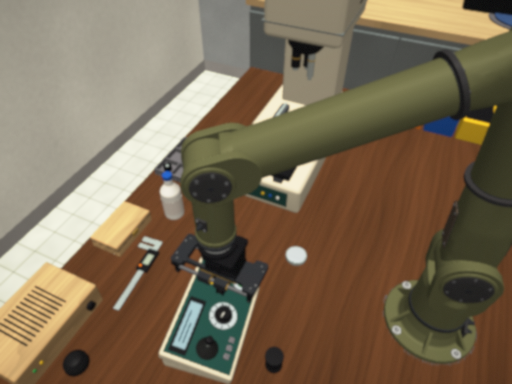

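The wrist view shows the dial plate centred near (261,184), the knob top near (257,182), the pointer line around (256,180), and nothing in the way.

```bash
python3 - <<'E'
from h import *
np.set_printoptions(precision=4,suppress=True)
W=dict(np.load("pics/wrist3.npz"))
hsv=cv2.cvtColor(W["pixels"],cv2.COLOR_RGB2HSV)
m=cv2.inRange(hsv,(0,0,130),(180,60,255));k=np.zeros_like(m);k[140:226,215:308]=m[140:226,215:308]
cs,_=cv2.findContours(k,0,1);c=max(cs,key=cv2.contourArea);el=cv2.fitEllipse(cv2.convexHull(c));print(el)
p=onplane(W,*el[0],.058);print("plate",p,"top by axis",p+.022*np.array([-.199,0,.98]))
for q in [(258,183),(256,181)]: print(onplane(W,*q,.080),bydepth(W,*q))
E
```

```text
((261.11724853515625, 182.5701446533203), (75.91104125976562, 79.70500183105469), 125.2658920288086)
plate [0.4654 0.2381 0.058 ] top by axis [0.4611 0.2381 0.0796]
[0.4626 0.2435 0.08  ] [0.4626 0.2434 0.0795]
[0.461  0.2451 0.08  ] [0.461  0.245  0.0796]
```

```bash
python3 -m creep '[{"fingers":0,"x":0.6,"y":0.03,"z":0,"twist":0},{"fingers":0,"x":1.2,"y":0.03,"z":0,"twist":0},{"fingers":0,"x":1.6,"y":0.03,"z":0,"twist":0},{"fingers":0,"x":1.85,"y":0.03,"z":0,"twist":0},{"fingers":0,"x":1.9,"y":0.03,"z":0,"twist":0},{"fingers":0,"x":1.9,"y":0.03,"z":0,"twist":0},{"fingers":0,"x":1.9,"y":0.03,"z":0,"twist":0},{"fingers":0,"x":1.9,"y":0.03,"z":0,"twist":0},{"fingers":0,"x":1.9,"y":0.03,"z":0,"twist":0},{"fingers":0,"x":1.9,"y":0.03,"z":0,"twist":0},{"fingers":0,"x":1.9,"y":0.03,"z":0,"twist":0},{"fingers":0,"x":1.9,"y":0.03,"z":0,"twist":0},{"fingers":0,"x":1.9,"y":0.03,"z":0,"twist":0},{"fingers":0,"x":1.9,"y":0.03,"z":0,"twist":0},{"fingers":0,"x":1.9,"y":0.03,"z":0,"twist":0},{"fingers":0,"x":1.9,"y":0.03,"z":0,"twist":0},{"fingers":0,"x":1.9,"y":0.03,"z":0,"twist":0},{"fingers":0,"x":1.9,"y":0.03,"z":0,"twist":0},{"fingers":0,"x":1.9,"y":0.03,"z":0,"twist":0},{"fingers":0,"x":1.9,"y":0.03,"z":0,"twist":0}]'
python3 - <<'E'
from bench import telemetry, viewer
from h import *
d=viewer.get_image("side"); cv2.imwrite("pics/side4.png",cv2.resize(d["pixels"][220:384,140:310,::-1],None,fx=3.5,fy=3.5,interpolation=2))
s=telemetry.get_state();print(s["position"],s["ft_force"],s["time"])
E
```

```text
time: 6.55
position: [0.4612, 0.2404, 0.103]
tool_rot: [-0.0, 1.571, -0.0]
ft_force: [-0.9, 0.1, -0.0]
grip_width: 0.006
[0.46120162 0.24037013 0.10293481] [-0.50956743  0.0828899   0.07174674] 6.6
```

View pics/side4.png

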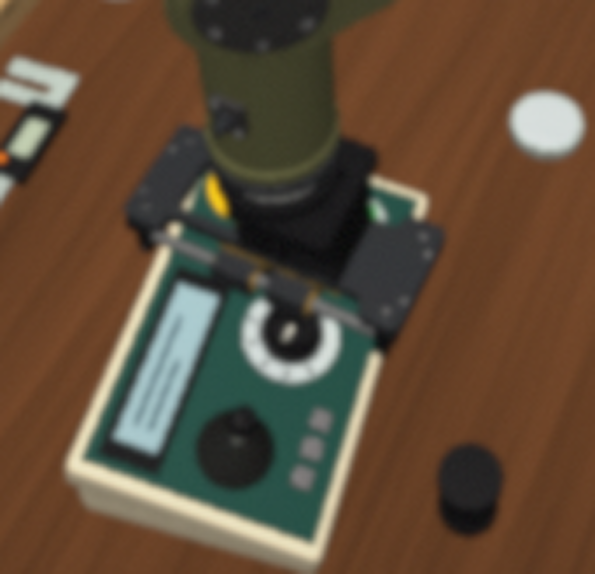

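The dial dwell is done: the TCP was 23 mm above the knob for about 1.3 s. Next I lift and go above START.

```bash
python3 -m creep '[{"fingers":0,"x":-0.6,"y":0,"z":0,"twist":0},{"fingers":0,"x":-1.1,"y":0,"z":0,"twist":0},{"fingers":0,"x":-1.4,"y":-0.4,"z":0,"twist":0},{"fingers":0,"x":-1.4,"y":-1,"z":0,"twist":0},{"fingers":0,"x":-1.4,"y":-1.7,"z":0,"twist":0},{"fingers":0,"x":-1.4,"y":-2.3,"z":0,"twist":0},{"fingers":0,"x":-1.4,"y":-2.55,"z":-0.03,"twist":0},{"fingers":0,"x":-1.4,"y":-2.55,"z":-0.03,"twist":0},{"fingers":0,"x":-1.4,"y":-2.55,"z":-0.03,"twist":0},{"fingers":0,"x":-1.4,"y":-2.55,"z":-0.03,"twist":0},{"fingers":0,"x":-1.4,"y":-2.55,"z":-0.03,"twist":0},{"fingers":0,"x":-1.4,"y":-2.55,"z":-0.03,"twist":0}]'
python3 - <<'E'
from bench import telemetry, viewer
from h import *
np.set_printoptions(precision=4,suppress=True)
W=viewer.get_image("wrist"); cv2.imwrite("pics/wrist5.png",W["pixels"][:,:,::-1])
hsv=cv2.cvtColor(W["pixels"],cv2.COLOR_RGB2HSV);m=cv2.inRange(hsv,(45,130,110),(75,255,255))
cs,_=cv2.findContours(m,0,1);c=max(cs,key=cv2.contourArea);el=cv2.fitEllipse(c);print(el,cv2.boundingRect(c))
print(onplane(W,*el[0],.072),bydepth(W,*el[0]))
s=telemetry.get_state();print(s["position"],s["tool_rot"],s["ft_force"],s["time"])
E
```

```text
time: 7.6
position: [0.4599, 0.1398, 0.1589]
tool_rot: [-0.002, 1.571, 0.002]
ft_force: [0.1, -0.2, -0.9]
grip_width: 0.007
((258.3102111816406, 195.24771118164062), (33.76585388183594, 34.96725845336914), 57.42705154418945) (241, 178, 35, 35)
[0.4608 0.1389 0.072 ] [0.4608 0.1394 0.0734]
[0.4599 0.1396 0.1589] [-0.0014  1.5708  0.0017] [ 0.3441 -0.521  -0.1768] 7.65
```

View pics/wrist5.png

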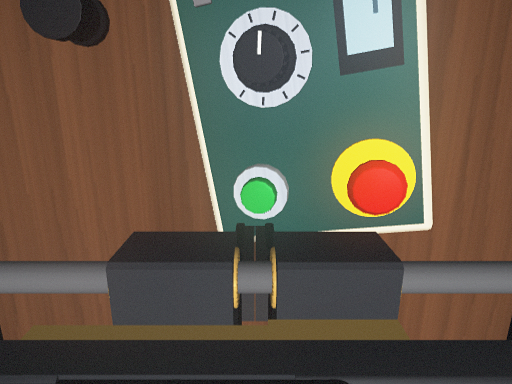

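The wrist view shows START at (258,195) directly under the fingers, and the e-stop at (377,187), 80 mm away. I will descend in steps.

```bash
python3 -m creep '[{"fingers":0,"x":0.5,"y":0,"z":0,"twist":0},{"fingers":0,"x":1,"y":0,"z":0,"twist":0},{"fingers":0,"x":1.5,"y":0,"z":0,"twist":0},{"fingers":0,"x":1.8,"y":0,"z":0,"twist":0},{"fingers":0,"x":2,"y":0,"z":0,"twist":0},{"fingers":0,"x":2,"y":0,"z":0,"twist":0},{"fingers":0,"x":2,"y":0,"z":0,"twist":0},{"fingers":0,"x":2,"y":0,"z":0,"twist":0}]'
python3 -m creep '[{"fingers":0,"x":0.05,"y":0,"z":0,"twist":0},{"fingers":0,"x":0.1,"y":0,"z":0,"twist":0},{"fingers":0,"x":0.15,"y":0,"z":0,"twist":0},{"fingers":0,"x":0.15,"y":0,"z":0,"twist":0},{"fingers":0,"x":0.15,"y":0,"z":0,"twist":0},{"fingers":0,"x":0.15,"y":0,"z":0,"twist":0}]'
```

```text
time: 8.32
position: [0.4608, 0.1388, 0.0799]
tool_rot: [0.0, 1.569, 0.001]
ft_force: [-0.9, -0.4, -0.5]
grip_width: 0.006
time: 8.82
position: [0.4604, 0.1385, 0.0733]
tool_rot: [0.0, 1.57, 0.0]
ft_force: [0.6, 0.5, 1.5]
grip_width: 0.003
```

```bash
python3 -m creep '[{"fingers":0,"x":0.05,"y":0,"z":0,"twist":0},{"fingers":0,"x":0.08,"y":0,"z":0,"twist":0},{"fingers":0,"x":0.1,"y":0,"z":0,"twist":0},{"fingers":0,"x":0.1,"y":0,"z":0,"twist":0},{"fingers":0,"x":0.1,"y":0,"z":0,"twist":0},{"fingers":0,"x":0.1,"y":0,"z":0,"twist":0}]'
```

```text
time: 9.32
position: [0.4605, 0.1385, 0.0693]
tool_rot: [0.0, 1.57, 0.0]
ft_force: [1.8, 0.4, 4.8]
grip_width: 0.008
```

```bash
python3 -m creep '[{"fingers":0,"x":0.03,"y":0,"z":0,"twist":0},{"fingers":0,"x":0.05,"y":0,"z":0,"twist":0},{"fingers":0,"x":0.05,"y":0,"z":0,"twist":0},{"fingers":0,"x":0.05,"y":0,"z":0,"twist":0},{"fingers":0,"x":0.05,"y":0,"z":0,"twist":0}]'
```

```text
time: 9.73
position: [0.4606, 0.1385, 0.0676]
tool_rot: [0.0, 1.57, 0.0]
ft_force: [1.4, -0.9, 7.3]
grip_width: 0.007
```

```bash
python3 -m creep '[{"fingers":0,"x":0.04,"y":0,"z":0,"twist":0},{"fingers":0,"x":0.06,"y":0,"z":0,"twist":0},{"fingers":0,"x":0.06,"y":0,"z":0,"twist":0},{"fingers":0,"x":0.06,"y":0,"z":0,"twist":0}]'
```

```text
time: 10.07
position: [0.4608, 0.1386, 0.0671]
tool_rot: [-0.0, 1.569, -0.0]
ft_force: [-4.1, -1.1, 21.7]
grip_width: 0.007
```

The force jumped to 22 N and the motion stalled, so the button is on its stop, fully in. Next I back off and move clear.

```bash
python3 -m creep '[{"fingers":0,"x":-0.15,"y":0,"z":0,"twist":0},{"fingers":0,"x":-0.5,"y":0,"z":0,"twist":0},{"fingers":0,"x":-1,"y":0,"z":0,"twist":0},{"fingers":0,"x":-1.6,"y":0,"z":0,"twist":0},{"fingers":0,"x":-2.3,"y":0,"z":0,"twist":0},{"fingers":0,"x":-3,"y":0,"z":0,"twist":0},{"fingers":0,"x":-3.5,"y":-0.5,"z":0.3,"twist":0},{"fingers":0,"x":-3.5,"y":-1.2,"z":0.8,"twist":0},{"fingers":0,"x":-3.5,"y":-2,"z":1.4,"twist":0},{"fingers":0,"x":-3.5,"y":-2.7,"z":2,"twist":0},{"fingers":0,"x":-3.5,"y":-3,"z":2.5,"twist":0},{"fingers":0,"x":-3.5,"y":-3,"z":2.5,"twist":0},{"fingers":0,"x":-3.5,"y":-3,"z":2.5,"twist":0},{"fingers":0,"x":-3.5,"y":-3,"z":2.5,"twist":0}]'
python3 - <<'E'
from bench import telemetry, viewer
import m; from m import *
np.set_printoptions(precision=4,suppress=True)
D0=D;D1=viewer.get_image("side");S1=viewer.get_image("scene")
cv2.imwrite("pics/side6.png",D1["pixels"][:,:,::-1]);cv2.imwrite("pics/scene6.png",S1["pixels"][:,:,::-1])
g=cen(D1,(45,120,120),(75,255,255),(230,270,256,295));r=cen(D1,(0,110,60),(8,255,255),(262,140,290,165));k=cen(D1,(0,0,0),(180,255,60),(210,300,236,330))
print(g,r,k)
s=telemetry.get_state();print(s["position"],s["ft_force"],s["time"])
E
```

```text
time: 11.23
position: [0.5584, 0.0194, 0.2032]
tool_rot: [-0.0, 1.575, 0.001]
ft_force: [-0.2, 0.0, 0.0]
grip_width: 0.006
(241.98456790123456, 281.0524691358024, (238, 277, 9, 9)) (274.8, 152.4095238095238, (271, 150, 9, 6)) (223.04154589371979, 314.5169082125604, (216, 307, 15, 16))
[0.5587 0.0198 0.204 ] [-0.1273 -0.0237  0.3308] 11.3333
```

View pics/side6.png

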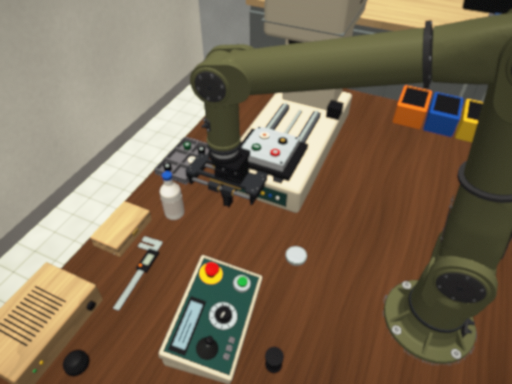

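The side view shows START at (242,281), red at (275,152) and the dial at (223,314), all at the same pixels as before. The arm is clear, so I hand the job in.

```bash
python3 -c "
from bench import workorder; print(workorder.close_job())"
```

```text
the job is handed in; nothing more can be done
None
```

I did all three steps in order and handed the job in at about 11.3 s; the hand-in gives no verdict.

- **Red specimen:** I held the fingertips about 23 mm above the middle of its face for over a second.
- **Force dial:** I held them about 23 mm above the middle of the knob for over a second.
- **START:** I pressed it until it hit its stop (wrist force rose to about 22 N and the motion stalled), then released it and moved clear.

In the last side picture, START, the red specimen and the dial knob are at the same pixels as before, to within 0.1 pixel. The other specimens, block, caliper, bottle and loupe look unmoved, judged by eye only. The wrist force was near zero. I did not measure the dial's pointer line again after the press.

No check failed. The only disagreement was 2–7 mm between camera views on where the dial and START were, inside the pointing tolerance. I settled on positions using the wrist camera.

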